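Size a turned blank in the bench gauge and point out its chuck ring

TASK

Gently push the bench gauge's sliding jaw along with the fingertips until the turned blank standing in the gauge is snug between the two jaws; the pointer then stands over a green, yellow or blue size band. Then show which of the three chuck rings takes this blank: point at the ring of that colour, with the fingertips a few centimetres above its middle and touching nothing, stay there for a couple of seconds and finish still pointing. Do not touch or lift any blank or ring, and leave everything else on the bench where it is.

Things in the scene. Friction and masses are not known exactly. Their poses are not given: they have to be found in the camera images.
- gauge: Wooden bench sizing gauge, fixed to the bench. Origin on the bench top; y runs along its beam toward the fixed jaw (the robot's left, +-0.25 rad), x away from the robot. The beam (200 mm in y, x 42 to 78 mm, 30 mm high) lies behind two dark jaws that stick out toward the robot (x -35 to 42 mm, z 2 to 46 mm). One blank stands between them on the bare bench, its centre at x within 8 mm of 0.
- fixed_face (a point): Middle of the fixed jaw's steel face, at y = 60 mm of the gauge, 24 mm above the bench. The blank ends up against it.
- jaw (a joint): Travel of the sliding jaw along the gauge's +y, toward the fixed jaw, in m. The gap between the steel faces is 0.105 minus this value: fully open at 0, snug on a blank of 36, 48 or 60 mm at 0.069, 0.057 or 0.045. Starts between 0 and 0.02. It slides with about 2 N of friction and stays where it is left.
- jaw_pad (a point): Middle of the tan cork pad on the sliding jaw's outer side (away from the blank, facing the gauge's -y): 70 mm wide along the gauge's x, 38 mm high, its middle 24 mm above the bench. Push here, along the gauge's +y.
- size_bands (a point): Middle of the three painted bands on top of the beam, 31 mm above the bench. Each is 12 mm long along the gauge's y: green centred 12 mm to +y of this point, yellow on it, blue 12 mm to -y. The thin dark pointer carried by the sliding jaw stands over green, yellow or blue when the gap is 36, 48 or 60 mm.
- spindle_36: Turned blank of pale wood, the small one of three alike: 36 mm in diameter, 60 mm high, standing upright. Origin at the centre of its underside, z up. One of the three (it varies) stands in the gauge; the other two wait on the bench at the right and stay there.
- spindle_48: Turned blank of pale wood, the middle one of three alike: 48 mm in diameter, 60 mm high, standing upright. Origin at the centre of its underside, z up. One of the three (it varies) stands in the gauge; the other two wait on the bench at the right and stay there.
- spindle_60: Turned blank of pale wood, the large one of three alike: 60 mm in diameter, 60 mm high, standing upright. Origin at the centre of its underside, z up. One of the three (it varies) stands in the gauge; the other two wait on the bench at the right and stay there.
- ring_green: Wooden chuck ring lying flat, its upper face painted green: 84 mm outside, 18 mm high, bore 37 mm (it takes the 36 mm blank). Origin at its centre on the bench. The three rings' places vary.
- ring_yellow: Wooden chuck ring lying flat, its upper face painted yellow: 84 mm outside, 18 mm high, bore 49 mm (it takes the 48 mm blank). Origin at its centre on the bench. The three rings' places vary.
- ring_blue: Wooden chuck ring lying flat, its upper face painted blue: 84 mm outside, 18 mm high, bore 61 mm (it takes the 60 mm blank). Origin at its centre on the bench. The three rings' places vary.
- sand_block_b: Pale sanding block with a dark foot, 64x92x25 mm. Bystander: leave it alone. Origin at the centre of its underside.
- offcut_b: Small pale wood offcut, 42x58x26 mm. Bystander: leave it alone. Origin at the centre of its underside.
- bench_brush: Bench brush, 44x131x34 mm. Bystander: leave it alone. Origin at the centre of its underside.
- glue_bottle: Cream glue bottle, 52 mm across, 159 mm high. Bystander: leave it alone. Origin at the centre of its underside.
- pencil: Pencil, 168x28x6 mm over all. Bystander: leave it alone. Origin at the centre of its underside.
Not all that is in view belongs to the job. Leave any orange or turquoise look-alike of the spindle_48 alone.

How it is judged:
On the way, in this order (a step that is already met when the one before it is completed fails the run):
1. the sliding jaw has been pushed until the blank in the gauge is snug between both jaws (((value of joint jaw between 0.067 and 0.072 m and y of spindle_36 in the frame of gauge between 0.038 and 0.046 m and x of spindle_36 in the frame of gauge between -0.025 and 0.03 m and angle between spindle_36's own z axis and vertical below 0.1 rad and distance of each of spindle_48, spindle_60 from where it was at the start of the episode below 0.01 m) or (value of joint jaw between 0.055 and 0.06 m and y of spindle_48 in the frame of gauge between 0.032 and 0.04 m and x of spindle_48 in the frame of gauge between -0.025 and 0.03 m and angle between spindle_48's own z axis and vertical below 0.1 rad and distance of each of spindle_36, spindle_60 from where it was at the start of the episode below 0.01 m) or (value of joint jaw between 0.043 and 0.048 m and y of spindle_60 in the frame of gauge between 0.026 and 0.034 m and x of spindle_60 in the frame of gauge between -0.025 and 0.03 m and angle between spindle_60's own z axis and vertical below 0.1 rad and distance of each of spindle_36, spindle_48 from where it was at the start of the episode below 0.01 m))), for 0.2 s.
2. the fingertips point at the chuck ring of that size from just above, touching nothing, for 1.5 s (((value of joint jaw between 0.067 and 0.072 m and y of spindle_36 in the frame of gauge between 0.038 and 0.046 m and x of spindle_36 in the frame of gauge between -0.025 and 0.03 m and angle between spindle_36's own z axis and vertical below 0.1 rad and distance of each of spindle_48, spindle_60 from where it was at the start of the episode below 0.01 m and horizontal distance between the grasp point and ring_green below 0.025 m and height (world z) of the grasp point between 0.042 and 0.115 m and contact force between the fingers and anything else below 0.1 N) or (value of joint jaw between 0.055 and 0.06 m and y of spindle_48 in the frame of gauge between 0.032 and 0.04 m and x of spindle_48 in the frame of gauge between -0.025 and 0.03 m and angle between spindle_48's own z axis and vertical below 0.1 rad and distance of each of spindle_36, spindle_60 from where it was at the start of the episode below 0.01 m and horizontal distance between the grasp point and ring_yellow below 0.025 m and height (world z) of the grasp point between 0.042 and 0.115 m and contact force between the fingers and anything else below 0.1 N) or (value of joint jaw between 0.043 and 0.048 m and y of spindle_60 in the frame of gauge between 0.026 and 0.034 m and x of spindle_60 in the frame of gauge between -0.025 and 0.03 m and angle between spindle_60's own z axis and vertical below 0.1 rad and distance of each of spindle_36, spindle_48 from where it was at the start of the episode below 0.01 m and horizontal distance between the grasp point and ring_blue below 0.025 m and height (world z) of the grasp point between 0.042 and 0.115 m and contact force between the fingers and anything else below 0.1 N))), for 1.5 s.
At the end, for the whole second after the job is handed in: The gauge's blank is snug (jaw within 2 mm) and at rest, the other blanks within 10 mm of their starts; the grasp point is within 25 mm of the middle of that blank's ring seen from above and 42 to 115 mm above the bench, touching nothing, for 1.5 s and still at the end (((value of joint jaw between 0.067 and 0.072 m and y of spindle_36 in the frame of gauge between 0.038 and 0.046 m and x of spindle_36 in the frame of gauge between -0.025 and 0.03 m and angle between spindle_36's own z axis and vertical below 0.1 rad and distance of each of spindle_48, spindle_60 from where it was at the start of the episode below 0.01 m and horizontal distance between the grasp point and ring_green below 0.025 m and height (world z) of the grasp point between 0.042 and 0.115 m and contact force between the fingers and anything else below 0.1 N) or (value of joint jaw between 0.055 and 0.06 m and y of spindle_48 in the frame of gauge between 0.032 and 0.04 m and x of spindle_48 in the frame of gauge between -0.025 and 0.03 m and angle between spindle_48's own z axis and vertical below 0.1 rad and distance of each of spindle_36, spindle_60 from where it was at the start of the episode below 0.01 m and horizontal distance between the grasp point and ring_yellow below 0.025 m and height (world z) of the grasp point between 0.042 and 0.115 m and contact force between the fingers and anything else below 0.1 N) or (value of joint jaw between 0.043 and 0.048 m and y of spindle_60 in the frame of gauge between 0.026 and 0.034 m and x of spindle_60 in the frame of gauge between -0.025 and 0.03 m and angle between spindle_60's own z axis and vertical below 0.1 rad and distance of each of spindle_36, spindle_48 from where it was at the start of the episode below 0.01 m and horizontal distance between the grasp point and ring_blue below 0.025 m and height (world z) of the grasp point between 0.042 and 0.115 m and contact force between the fingers and anything else below 0.1 N)) and linear speed of each of spindle_36, spindle_48, spindle_60 below 0.01 m/s and velocity of joint jaw between -0.005 and 0.005 m/s).
It fails at once if a blank or ring is touched by the robot (contact force between any of the fingers, the arm and spindle_36 above 0.5 N or contact force between any of the fingers, the arm and spindle_48 above 0.5 N or contact force between any of the fingers, the arm and spindle_60 above 0.5 N or contact force between any of the fingers, the arm and ring_green above 0.5 N or contact force between any of the fingers, the arm and ring_yellow above 0.5 N or contact force between any of the fingers, the arm and ring_blue above 0.5 N).
It fails at once if a blank or ring is lifted or tipped over (height (world z) of any of spindle_36, spindle_48, spindle_60, ring_green, ring_yellow, ring_blue above 0.008 m or angle between any of spindle_36, spindle_48, spindle_60's own z axis and vertical above 0.4 rad).
It fails at once if a chuck ring is shifted by more than 10 mm (distance of any of ring_green, ring_yellow, ring_blue from where it was at the start of the episode above 0.01 m).
It fails at once if the blank is squeezed with over 60 N at each jaw (contact force between gauge and spindle_36 above 120 N or contact force between gauge and spindle_48 above 120 N or contact force between gauge and spindle_60 above 120 N).
It fails at once if something else on the bench is shifted by more than 15 mm (distance of any of sand_block_b, offcut_b, bench_brush, glue_bottle, pencil from where it was at the start of the episode above 0.015 m).
It also fails if it takes over 48 s, if anything falls off the work surface, if the arm or the gripper's body presses on something with over 40 N, if the wrist force passes 120 N, or if a joint passes its speed limit or range.

ROBOT

A 6-joint arm with a two-finger parallel gripper is mounted at the origin on a cart in front of the work surface, level with it; the furniture and walls round the work are solid. World frame = base frame: x ahead of the robot, y to its left, z up, the work surface at z = 0. Lengths are in m, angles in rad, forces in N, time in s.
With the tool pointing down it reaches from about 0.4 to 0.825 m from the base axis. Payload 7 kg.
Tool frame: the origin (TCP) lies midway between the tips of the shut fingers; the grasp point (between the pads) lies 19 mm behind it (arm.hold_point_z is the distance from the TCP to the grasp point, in m); z points along the fingers, x is the direction in which the jaws open and shut, and the axes are right-handed (so a half turn about z gives the same grasp; the last joint's range is limited). The gripper opens to 88 mm and grips with 3 to 60 N. Pads are 19 mm wide; open, the fingers measure 130 mm over their backs; the gripper's body (78 mm by 193 mm) begins 47 mm behind the grasp point.
Start: joints at [-0.823, 0.359, 0.012, 0, -1.224, -0.288], TCP at [0.3, -0.605, 0.198] pointing down, gripper open.
Joint ranges: [-3.07, 3.07], [-1.43, 2.12], [-1.02, 1.25], [-3.03, 1.67], [-3.05, -0], [-3.03, 3.03]. Speed limits (rad/s): [2.39, 2.39, 3.01, 3.14, 3.14, 3.14].

INTERFACE

Orientations are given as [roll, pitch, yaw] about the fixed x, y, z axes, in that order (R = Rz(yaw) Ry(pitch) Rx(roll)).
In Python, from station import readout, viewer, job, arm gives the robot as it stands.
- The arm moves only by the tool apply_moves, never from a script. Its argument "deltas" is text: rows parted by semicolons, each of 4 numbers parted by spaces: the shift along the tool's x, y, z in cm, then the turn about the tool's z in rad. A call has 1 to 10 rows; each row shifts and turns the commanded pose from where the row before left it, along the tool's axes as they then stand; what a row does not reach is not made up. A row lasts 1/8 s, in which the tool goes at most 62.5 mm and 10.7 degrees, less where a joint would pass 70% of its speed; a pose out of reach is approached as far as the arm can. A call is refused whole if a number of a shift passes 6.25 or a number of a turn 0.188, either way. A call with a gripper value outside its range is refused whole. "gripper" is the closure, from -1 (fully open) to 1 (shut), so that 0 is half open, set as the call begins (left out, the last holds). The fingers move at their own pace and stop on an object; "squeeze" is the grip in N (left out, the last holds). Time passes only in rows, so rows that do not move let the fingers close. It gives the time, the measured TCP pose, the force and the opening at its end, in the units of the state.
- readout.get_state(): the state, without advancing time (a new reading comes with each control period).
- viewer.grab_frame(name): name is "scene" or "top" or "wrist"; returns a dict with "image" (480x640x3 uint8, red, green, blue), "camera_matrix" (3x3 intrinsics, pixels), "cam_to_world" (4x4, takes a point from camera to world coordinates). Camera axes: x right, y up, looking along -z (the intrinsics and any distortion apply to the point x, -y, -z); pixel columns grow to the right and rows downward; lengths in m; the calibration is good to about 2 mm. A picture is of the moment at which its call begins. There is no depth.
- job.job_done(): hands the job in, once; it reports no verdict.
Trained networks look in the newest picture that a camera, given by its name, has taken for a name from the list of things; names that differ only in an ending like _2 or _b are one class to them, and where a whole thing is asked for, a point or a joint stands for the part that bears it (a point fixed in the world has none). Each returns a list of dicts, best first, with "conf" (0 to 1); they miss things now and then, are a little off and sometimes report something else, mostly with a low value. They report only what shows in the picture. A call takes as long as a camera call. They do not tell look-alikes from the thing itself.
- viewer.silhouettes(camera, query): "region" (480x640 bool, what is visible of it) and "extent" ([left, top, width, height] in pixels, round what is visible of it).
The state is a dict: "t": time; "q": joint angles; "qd": joint speeds; "joint_efforts": joint torques, N m; "eef_pos": TCP position; "ee_rot": TCP orientation; "force": force on the tool from outside, world axes, zero at the start; "moment": the same for the moment, N m; "width": finger opening in m.
Only numpy, scipy, OpenCV 4.12 (cv2) and the standard library are available. Lean on these libraries where they do the work, as an engineer would, in place of code of your own. Each camera call takes 0.05 s, during which the arm holds its last target.

## Working session

There is one attempt and no reset: what is moved stays moved. The work goes in short steps, Python scripts to look and compute and a tool call to move; the robot and the scene stay as the last step left them, time stands still between calls to the robot, and variables do not carry over. Pictures are saved under pics/ and viewed, and the job is handed in when it is done.

Besides the shell and the picture viewer there is one more tool, called after "Emit:" by a JSON object that holds its "method" and its "body", one argument or row to a line. apply_moves: Moves the arm, as the interface text tells. Its arguments: {"type":"object","properties":{"deltas":{"type":"string"},"gripper":{"type":"number"},"squeeze":{"type":"number"}},"required":["deltas"]}

```bash
mkdir -p pics; ls
cat > h.py <<'E'
import numpy as np, cv2
from station import readout, viewer, job, arm
def grab(n,f):
    r=viewer.grab_frame(n); cv2.imwrite('pics/'+f,r['image'][:,:,::-1]); return r
def ray(r,u,v):
    K=np.array(r['camera_matrix']);T=np.array(r['cam_to_world'])
    d=np.array([(u-K[0,2])/K[0,0],-(v-K[1,2])/K[1,1],-1]); return T[:3,3],T[:3,:3]@d
def at(r,u,v,z):
    o,d=ray(r,u,v); return o+d*(z-o[2])/d[2]
def proj(r,p):
    K=np.array(r['camera_matrix']);T=np.array(r['cam_to_world'])
    c=T[:3,:3].T@(np.array(p)-T[:3,3]); return K[0,2]+K[0,0]*c[0]/-c[2], K[1,2]-K[1,1]*c[1]/-c[2]
E
python3 - <<'E'
from h import *
for n in ['scene','top','wrist']:
    r=grab(n,n+'0.png'); print(n,r.keys(),np.round(r['cam_to_world'],3).tolist(),np.round(r['camera_matrix'],1).tolist())
    for q in ['gauge','jaw','ring_green','ring_yellow','ring_blue','spindle_48','size_bands']:
        for d in viewer.silhouettes(n,q)[:3]: print(q,round(d['conf'],2),d['extent'])
print(readout.get_state(), arm.hold_point_z)
E
```

```text
pics
scene dict_keys(['image', 'camera_matrix', 'cam_to_world']) [[0.989, 0.085, -0.124, 0.352], [-0.15, 0.596, -0.789, -1.103], [0.007, 0.798, 0.602, 0.882], [0.0, 0.0, 0.0, 1.0]] [[469.5, 0.0, 315.5], [0.0, 469.5, 236.8], [0.0, 0.0, 1.0]]
gauge 0.75 [291.6, 243.0, 55.9, 58.0]
jaw 0.89 [299.8, 272.9, 31.8, 23.7]
jaw 0.27 [296.3, 246.9, 47.8, 56.3]
ring_green 0.82 [285.3, 193.4, 25.9, 17.3]
ring_green 0.21 [302.2, 272.7, 29.9, 20.3]
ring_yellow 0.6 [340.5, 226.0, 26.8, 19.6]
ring_blue 0.84 [315.0, 198.8, 25.3, 23.4]
ring_blue 0.31 [301.3, 274.9, 32.0, 18.0]
ring_blue 0.21 [320.7, 219.6, 13.5, 17.4]
spindle_48 0.92 [277.2, 317.0, 16.3, 28.0]
spindle_48 0.86 [308.5, 338.7, 25.2, 29.5]
spindle_48 0.84 [307.0, 310.9, 20.1, 28.7]
size_bands 0.74 [277.4, 398.3, 76.4, 8.2]
size_bands 0.71 [294.6, 249.0, 50.4, 55.6]
top dict_keys(['image', 'camera_matrix', 'cam_to_world']) [[-0.026, 0.996, -0.088, 0.419], [-1.0, -0.026, -0.001, -0.067], [-0.003, 0.088, 0.996, 1.332], [0.0, 0.0, 0.0, 1.0]] [[502.8, 0.0, 328.3], [0.0, 502.8, 236.3], [0.0, 0.0, 1.0]]
gauge 0.8 [315.2, 221.6, 75.9, 46.1]
jaw 0.8
[... 651 characters left out ...]
0.4 [467.6, 472.3, 14.4, 5.3]
{'t': 1.2, 'q': array([-8.22890591e-01,  3.58582678e-01,  1.18830680e-02, -7.15420276e-06,
       -1.22408135e+00, -2.88116036e-01]), 'qd': array([ 8.88918272e-04,  1.33830663e-03, -2.56756939e-05, -1.54472127e-03,
        1.09184963e-03, -1.59020706e-03]), 'joint_efforts': array([ 2.64447168e-03, -5.82389224e+01,  2.93296123e+01,  7.00227499e+00,
        1.25288279e-02, -4.12286943e-05]), 'eef_pos': array([ 0.29952132, -0.6048784 ,  0.19756378]), 'ee_rot': array([3.14158183e+00, 1.28263616e-05, 2.03058360e+00]), 'force': array([ 0.19560582,  0.63999113, -0.81458486]), 'moment': array([-0.00456019,  0.01280055, -0.06160248]), 'width': 0.08768526591752056} 0.0188
```

Run:
```python
import cv2
a=cv2.imread('pics/top0.png');cv2.imwrite('pics/top0c.png',cv2.resize(a[130:330,170:490],None,fx=2.5,fy=2.5,interpolation=cv2.INTER_CUBIC))
a=cv2.imread('pics/scene0.png');cv2.imwrite('pics/scene0c.png',cv2.resize(a[170:380,230:430],None,fx=2.8,fy=2.8,interpolation=cv2.INTER_CUBIC))
```

```text
(no output)
```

View pics/top0.png

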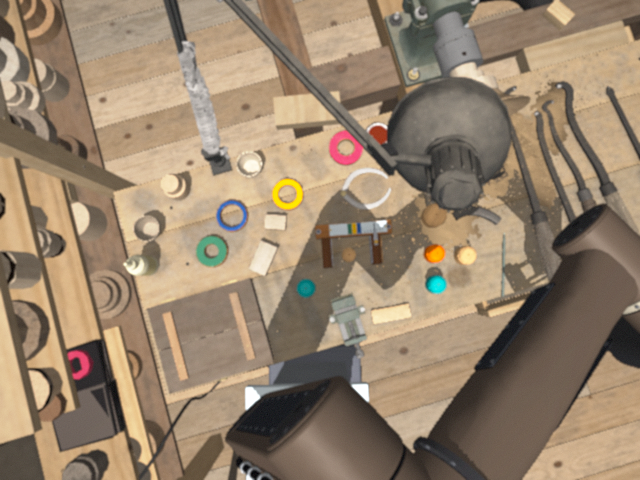

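View pics/top0c.png

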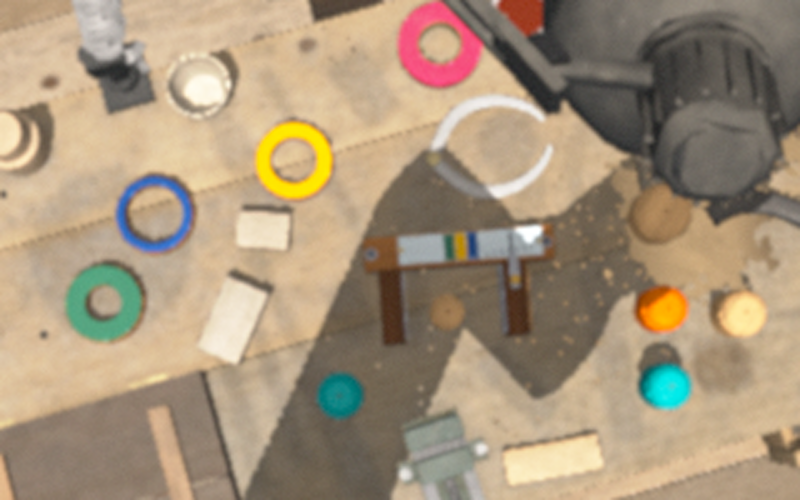

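View pics/scene0c.png

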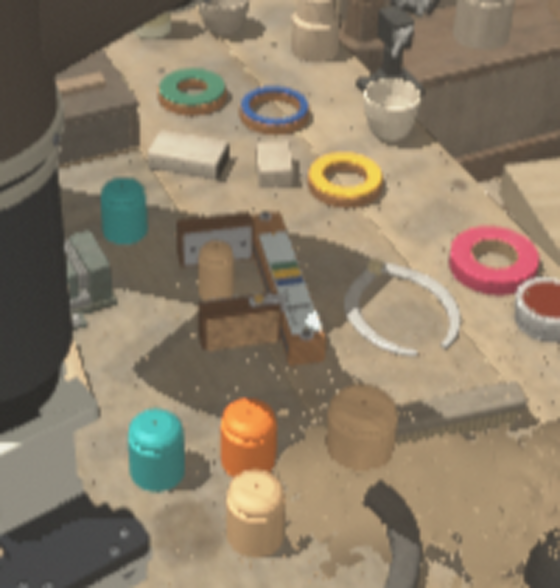

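Run:
```python
import cv2
a=cv2.imread('pics/top0.png');cv2.imwrite('pics/top0g.png',cv2.resize(a[210:280,310:410],None,fx=8,fy=8,interpolation=cv2.INTER_CUBIC))
```

```text
(no output)
```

View pics/scene0.png

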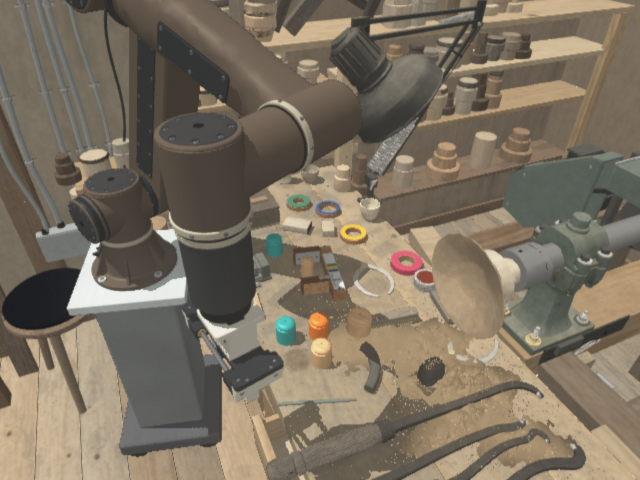

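View pics/top0g.png

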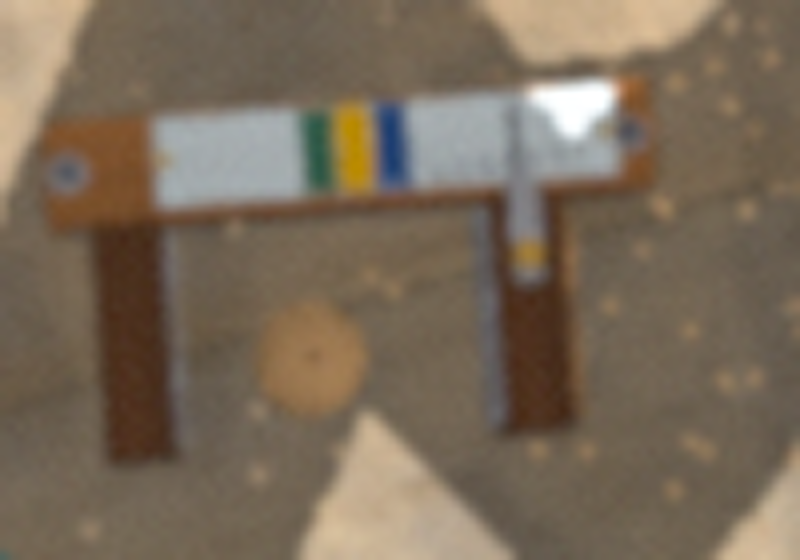

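View pics/wrist0.png

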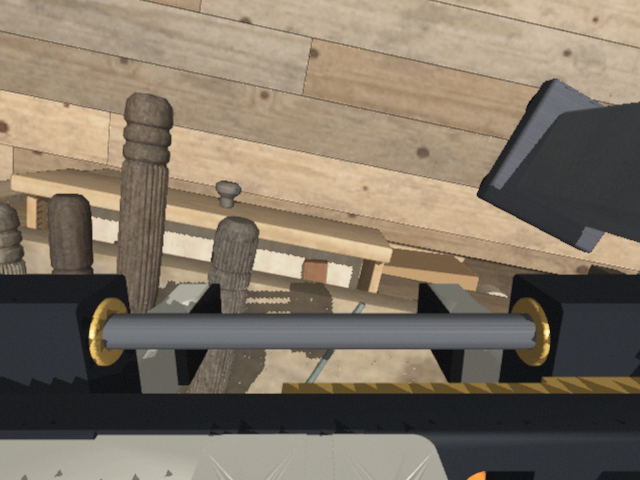

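```bash
cat >> h.py <<'E'
def tri(r1,p1,r2,p2):
    a,d=ray(r1,*p1);b,e=ray(r2,*p2);d=d/np.linalg.norm(d);e=e/np.linalg.norm(e)
    s=np.linalg.lstsq(np.c_[d,-e],b-a,rcond=None)[0];return (a+d*s[0]+b+e*s[1])/2,np.linalg.norm(a+d*s[0]-b-e*s[1])
E
python3 - <<'E'
from h import *
r=viewer.grab_frame('top');s=viewer.grab_frame('scene')
g=lambda u,v,z:np.round(at(r,310+u/8,210+v/8,z),4)
P=dict(TL=g(47,122,.03),TR=g(642,82,.03),BL=g(52,228,.03),BR=g(650,182,.03),yel=g(354,147,.031),blank=g(312,358,.06),bL=g(258,358,.06),bR=g(368,358,.06),
 padb=g(578,425,.046),padt=g(566,195,.046),jf=g(497,425,.046),ff=g(178,458,.046),fft=g(166,232,.046),ptr=g(515,140,.035))
for k,v in P.items(): print(k,v)
for n,a,b,c,d in [('TLTR',*'0000')][:0]: pass
y=P['TL']-P['TR'];y2=P['BL']-P['BR'];print('beam ang',np.arctan2(-y[0],y[1]),np.arctan2(-y2[0],y2[1]),np.linalg.norm(y))
for a,b in (('padt','padb'),('fft','ff')):
    d=P[a]-P[b];print(a,np.arctan2(d[1],d[0]))
for n,(u,v) in dict(green=(211.5,250),blue=(232,215),yellow=(288,194)).items(): print(n,np.round(at(r,u,v,.018),4))
for n,(u,v),z in [('orange',(435,254),.06),('pale',(467,255.5),.06),('big',(434,215),.06),('teal',(436,284),.06),('teal2',(306,288),.06),('bottle',(138,263),.159),('rightblock',(391,313),.03),('visetip',(342,300),.06)]: print(n,np.round(at(r,u,v,z),3))
print('lamp', tri(r,(455,190),s,(350,50)), tri(r,(395,165),s,(480,10)))
E
```

```text
TL [ 0.5639 -0.0348  0.03  ]
TR [ 0.5719 -0.229   0.03  ]
BL [ 0.5292 -0.0356  0.03  ]
BR [ 0.5392 -0.2304  0.03  ]
yel [ 0.553  -0.1345  0.031 ]
blank [ 0.4833 -0.1176  0.06  ]
bL [ 0.4837 -0.1005  0.06  ]
bR [ 0.4828 -0.1354  0.06  ]
padb [ 0.4604 -0.2025  0.046 ]
padt [ 0.5342 -0.2013  0.046 ]
jf [ 0.461  -0.1766  0.046 ]
ff [ 0.4531 -0.0745  0.046 ]
fft [ 0.5256 -0.0725  0.046 ]
ptr [ 0.5535 -0.1865  0.035 ]
beam ang 0.041171365973766375 0.05128968013770866 0.19436470873077757
padt 0.01625872980512967
fft 0.027579212399740836
green [0.5072 0.2404 0.018 ]
blue [0.5982 0.1859 0.018 ]
yellow [0.6503 0.0372 0.018 ]
orange [ 0.48  -0.335  0.06 ]
pale [ 0.474 -0.416  0.06 ]
big [ 0.579 -0.337  0.06 ]
teal [ 0.404 -0.334  0.06 ]
teal2 [ 0.402 -0.007  0.06 ]
bottle [0.472 0.379 0.159]
rightblock [ 0.333 -0.222  0.03 ]
visetip [ 0.37  -0.097  0.06 ]
lamp (array([ 0.54354493, -0.24516314,  0.6416434 ]), np.float64(0.006637897110511193)) (array([ 0.67739642, -0.20600368,  0.6748532 ]), np.float64(0.22728765070852958))
```

Run:
```python
from h import *
print([x for x in dir(arm) if x[0]!='_'],[x for x in dir(readout) if x[0]!='_'])
r=viewer.grab_frame('top');s=viewer.grab_frame('scene')
for a,b in [((390,130),(365,140)),((400,165),(365,140)),((447,85),(440,75)),((480,90),(440,75)),((447,130),(395,95)),((302,400),(200,125)),((270,400),(335,110)),((600,235),(345,100)),((255,420),(345,100)),((265,410),(345,100)),((600,240),(120,60))]:
    p,e=tri(r,a,s,b);print(a,b,np.round(p,3),round(e,3))
a=cv2.imread('pics/scene0.png');cv2.imwrite('pics/s0l.png',cv2.resize(a[0:230,80:500],None,fx=1.9,fy=1.9,interpolation=cv2.INTER_CUBIC))
```

```text
['Unreachable', 'hold_point_z'] ['get_state']
(390, 130) (365, 140) [ 0.646 -0.177  0.441] 0.082
(400, 165) (365, 140) [ 0.612 -0.197  0.442] 0.022
(447, 85) (440, 75) [ 0.716 -0.255  0.592] 0.011
(480, 90) (440, 75) [ 0.699 -0.299  0.607] 0.007
(447, 130) (395, 95) [ 0.643 -0.256  0.561] 0.013
(302, 400) (200, 125) [ 0.226 -0.013  0.419] 0.031
(270, 400) (335, 110) [ 0.399 -0.02   0.501] 0.344
(600, 235) (345, 100) [ 0.485 -0.451  0.629] 0.023
(255, 420) (345, 100) [ 0.402 -0.017  0.541] 0.391
(265, 410) (345, 100) [ 0.407 -0.026  0.537] 0.374
(600, 240) (120, 60) [ 0.332 -0.443  0.697] 0.267
```

View pics/s0l.png

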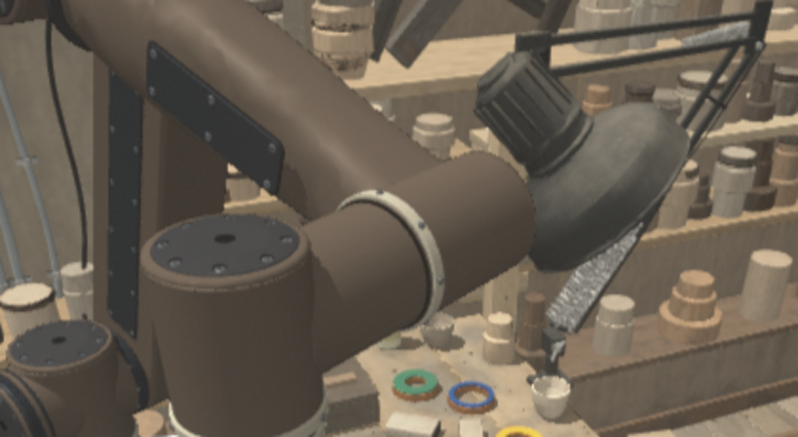

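```bash
cat >> h.py <<'E'
def plan(tgt,yaw,n):
    st=readout.get_state();p=np.array(st['eef_pos']);y=st['ee_rot'][2];print('from',p.round(4),st['ee_rot'].round(3),st['t'])
    dy=(yaw-y+np.pi)%(2*np.pi)-np.pi; rows=[]
    for i in range(n):
        d=(np.array(tgt)-p)/n; yy=y+dy*i/n; c,s=np.cos(yy),np.sin(yy)
        rows.append('%.2f %.2f %.2f %.3f'%(100*(c*d[0]+s*d[1]),100*(s*d[0]-c*d[1]),-100*d[2],-dy/n))
    print('; '.join(rows))
E
python3 -c "
from h import *
plan([.44,-.255,.13],3.18,10)"
```

```text
from [ 0.2995 -0.6049  0.1976] [3.142 0.    2.031] 1.4
2.51 2.81 0.68 -0.115; 2.17 3.08 0.68 -0.115; 1.81 3.31 0.68 -0.115; 1.41 3.50 0.68 -0.115; 1.00 3.63 0.68 -0.115; 0.58 3.73 0.68 -0.115; 0.15 3.77 0.68 -0.115; -0.28 3.76 0.68 -0.115; -0.71 3.70 0.68 -0.115; -1.13 3.60 0.68 -0.115
```

Emit:
{"method": "apply_moves", "body": {
  "deltas": "2.5 2.8 0.7 -0.115; 2.2 3.1 0.7 -0.115; 1.8 3.3 0.7 -0.115; 1.4 3.5 0.7 -0.115; 1.0 3.6 0.7 -0.115; 0.6 3.7 0.7 -0.115; 0.15 3.8 0.7 -0.115; -0.3 3.8 0.7 -0.115; -0.7 3.7 0.7 -0.115; -1.1 3.6 0.7 -0.115",
  "gripper": 1
}}

```text
t: 2.65
eef_pos: [0.4399, -0.2535, 0.1276]
ee_rot: [-3.141, 0.001, -3.099]
force: [0.7, -0.4, 1.0]
width: 0.0006
```

```bash
python3 -c "
from h import *
grab('scene','s1.png');grab('top','t1.png')
s=readout.get_state();print(s['force'],s['q'].round(2),s['width'])
plan([.485,-.25,.1],3.18,5)"
```

```text
[0.13746236 0.07376976 0.17754755] [-0.13  0.14 -0.45 -0.   -0.98  0.18] 0.00043916956802672255
from [ 0.4401 -0.2523  0.1272] [ 3.141 -0.    -3.097] 2.75
-0.90 0.01 0.54 0.001; -0.90 0.01 0.54 0.001; -0.90 0.01 0.54 0.001; -0.90 0.01 0.54 0.001; -0.90 0.01 0.54 0.001
```

View pics/s1.png

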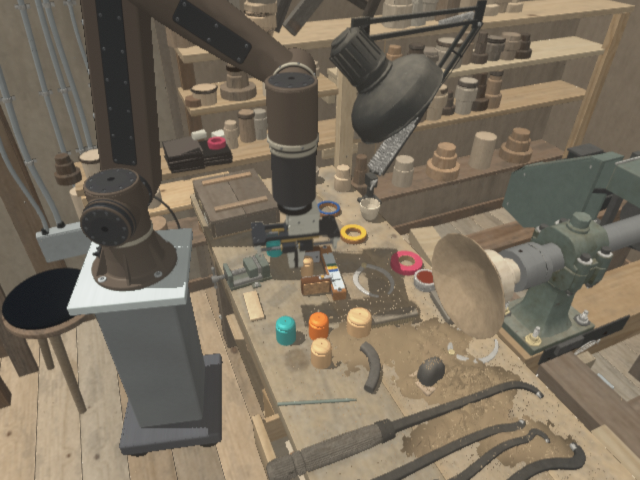

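View pics/t1.png

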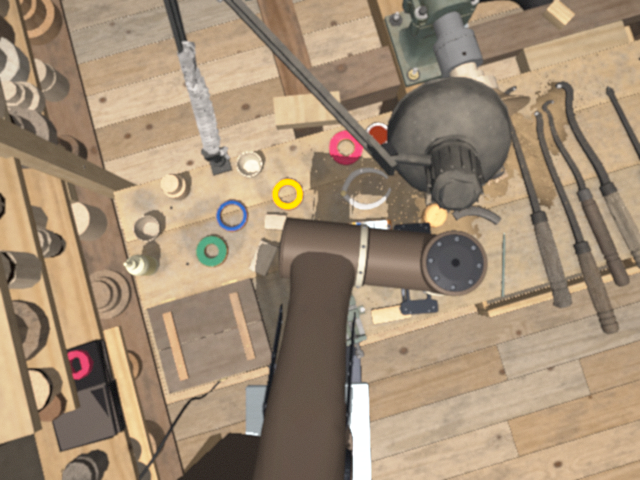

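Emit:
{"method": "apply_moves", "body": {
  "deltas": "0 0 2 0; 0 0 2 0; 0 0 2 0; -0.5 0 1.5 0; -1 0 1.5 0; -1 0 1.5 0; -1 0 0.3 0; -0.5 0 0 0; 0 0 0 0"
}}

```text
t: 3.88
eef_pos: [0.4801, -0.2531, 0.0199]
ee_rot: [-3.141, 0.001, -3.102]
force: [-0.4, 0.1, 0.2]
width: 0.0005
```

```bash
python3 -c "
from h import *
s=readout.get_state();print(s['force'],s['eef_pos'],s['ee_rot'])
r=grab('scene','s2.png')
a=r['image'][:,:,::-1];cv2.imwrite('pics/s2c.png',cv2.resize(a[20:380,210:450],None,fx=1.65,fy=1.65,interpolation=cv2.INTER_CUBIC))
a=a[230:330,260:380];cv2.imwrite('pics/s2d.png',cv2.resize(a,None,fx=6,fy=6,interpolation=cv2.INTER_CUBIC))
w=grab('wrist','w2.png')
"
```

```text
[-0.37576979  0.06692371  0.1607373 ] [ 0.48009424 -0.25312968  0.01991216] [-3.14137171e+00  6.44636638e-04 -3.10226009e+00]
```

View pics/s2c.png

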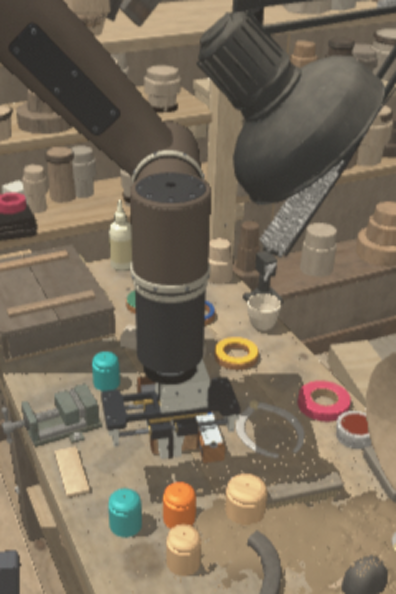

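View pics/s2d.png

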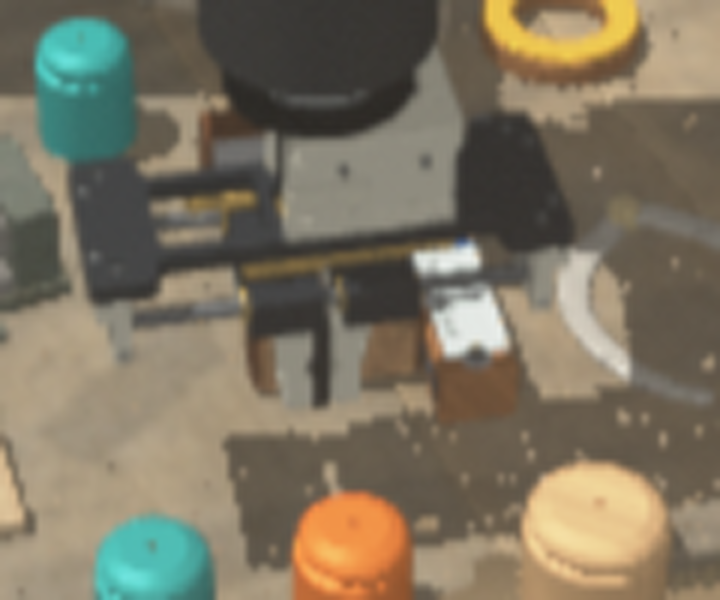

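View pics/w2.png

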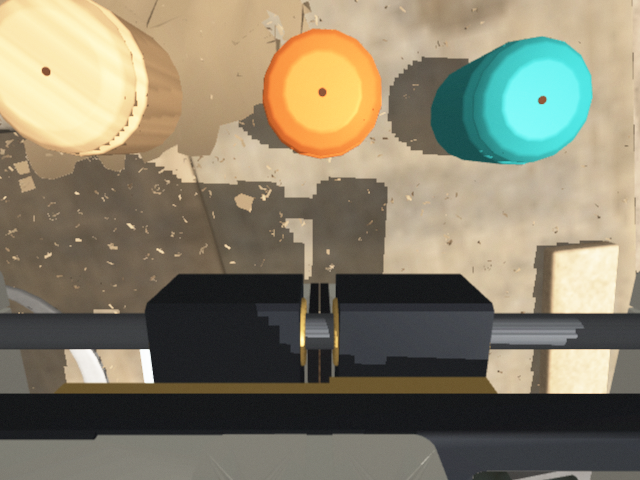

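Emit:
{"method": "apply_moves", "body": {
  "deltas": "0 0.8 0 0; 0 0.8 0 0; 0 0.8 0 0; 0 0.5 0 0; 0 0.4 0 0; 0 0.4 0 0; 0 0.4 0 0; 0 0.4 0 0; 0 0.4 0 0; 0 0.4 0 0"
}}

```text
t: 5.22
eef_pos: [0.4773, -0.1999, 0.0195]
ee_rot: [3.142, -0.0, -3.103]
force: [0.4, -0.4, 0.7]
width: 0.0003
```

Emit:
{"method": "apply_moves", "body": {
  "deltas": "0 0.4 0 0; 0 0.4 0 0; 0 0.4 0 0; 0 0.4 0 0; 0 0.4 0 0; 0 0.4 0 0; 0 0.4 0 0; 0 0.4 0 0"
}}

```text
t: 6.22
eef_pos: [0.476, -0.1679, 0.0196]
ee_rot: [-3.142, -0.0, -3.103]
force: [-0.0, 0.1, -0.6]
width: 0.0005
```

```bash
python3 -c "
from h import *
s=readout.get_state();print(s['force'],s['eef_pos'],s['ee_rot'])
r=grab('scene','s3.png')
a=r['image'][:,:,::-1]
a=a[230:330,260:380];cv2.imwrite('pics/s3d.png',cv2.resize(a,None,fx=6,fy=6,interpolation=cv2.INTER_CUBIC))
"
```

```text
[-0.03003579  0.08718715 -0.62230406] [ 0.47602163 -0.16791274  0.01955631] [-3.14158736e+00 -6.86962243e-05 -3.10260825e+00]
```

View pics/s3d.png

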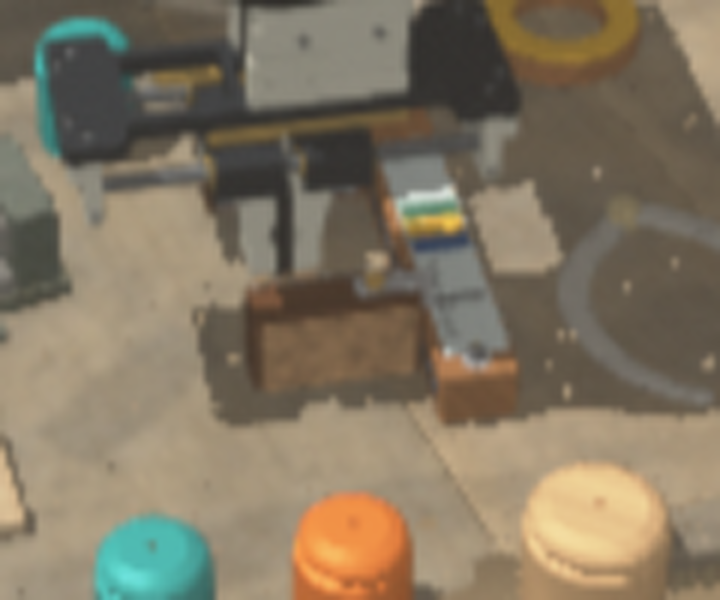

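```bash
python3 -c "
from h import *
r=viewer.grab_frame('scene')
f=lambda p:tuple(((np.array(proj(r,p))-[260,230])*6).round())
print('s2 tip',f((.48,-.253,.02)),'now',f((.476,-.168,.02)),'padmid now',f((.49,-.202,.024)),f((.46,-.2025,.046)),f((.534,-.2013,.046)))
t=grab('top','t3.png')
w=grab('wrist','w3.png')
cv2.imwrite('pics/t3c.png',cv2.resize(t['image'][200:320,280:440,::-1],None,fx=5,fy=5,interpolation=cv2.INTER_CUBIC))
"
```

```text
s2 tip (np.float64(316.0), np.float64(440.0)) now (np.float64(280.0), np.float64(307.0)) padmid now (np.float64(322.0), np.float64(349.0)) (np.float64(254.0), np.float64(320.0)) (np.float64(421.0), np.float64(302.0))
```

View pics/t3c.png

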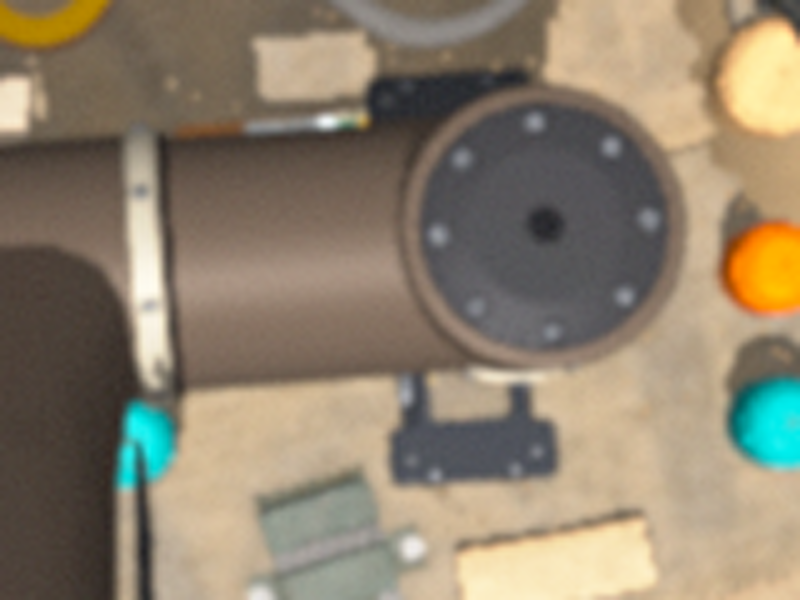

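View pics/w3.png

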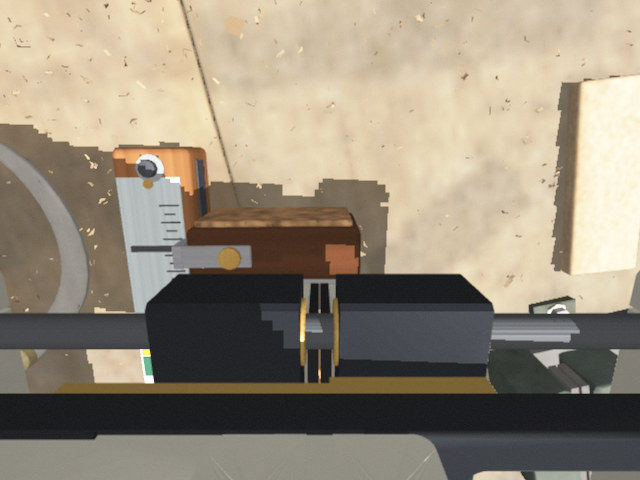

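```bash
python3 -c "
from h import *
w=viewer.grab_frame('wrist');s=viewer.grab_frame('scene')
e=np.array(readout.get_state()['eef_pos']);print(e, np.array(w['cam_to_world'])[:3,3])
for dz in (0,.02,.04,.06): print('tcp+',dz,np.round(proj(w,e+[0,0,dz])),((np.array(proj(s,e+[0,0,dz]))-[260,230])*6).round())
for n,p in dict(TR=(.5719,-.229,.03),BR=(.5392,-.2304,.03),padt=(.5342,-.2013,.046),padb=(.4604,-.2025,.046)).items(): print(n,np.round(proj(w,p)),((np.array(proj(s,p))-[260,230])*6).round())
"
```

```text
[ 0.47610109 -0.1681976   0.01956759] [ 0.47972257 -0.2383775   0.20585815]
tcp+ 0 [321. 284.] [281. 308.]
tcp+ 0.02 [321. 299.] [280. 275.]
tcp+ 0.04 [321. 317.] [280. 241.]
tcp+ 0.06 [322. 341.] [280. 207.]
TR [114. 157.] [517. 363.]
BR [186. 157.] [444. 373.]
padt [189. 228.] [422. 302.]
padb [361. 232.] [255. 320.]
```

```bash
python3 -c "
import cv2
a=cv2.imread('pics/w3.png');cv2.imwrite('pics/w3c.png',cv2.resize(a[180:400,110:400],None,fx=2.6,fy=2.6,interpolation=cv2.INTER_CUBIC))"
```

```text
(no output)
```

View pics/w3c.png

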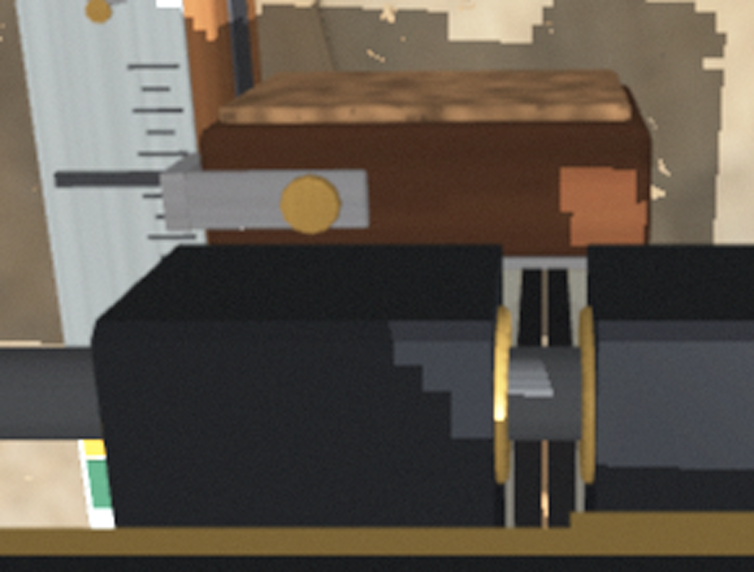

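```bash
python3 -c "
import cv2
a=cv2.imread('pics/wrist0.png');cv2.imwrite('pics/w0c.png',cv2.resize(a[260:400,60:570],None,fx=1.55,fy=1.55,interpolation=cv2.INTER_CUBIC))
a=cv2.imread('pics/s3.png');cv2.imwrite('pics/s3e.png',cv2.resize(a[240:300,290:350],None,fx=10,fy=10,interpolation=cv2.INTER_NEAREST))
a=cv2.imread('pics/s2.png');cv2.imwrite('pics/s2e.png',cv2.resize(a[250:310,290:350],None,fx=10,fy=10,interpolation=cv2.INTER_NEAREST))"
```

```text
(no output)
```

View pics/w0c.png

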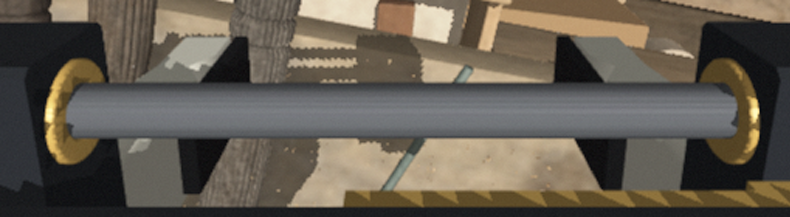

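View pics/s3e.png

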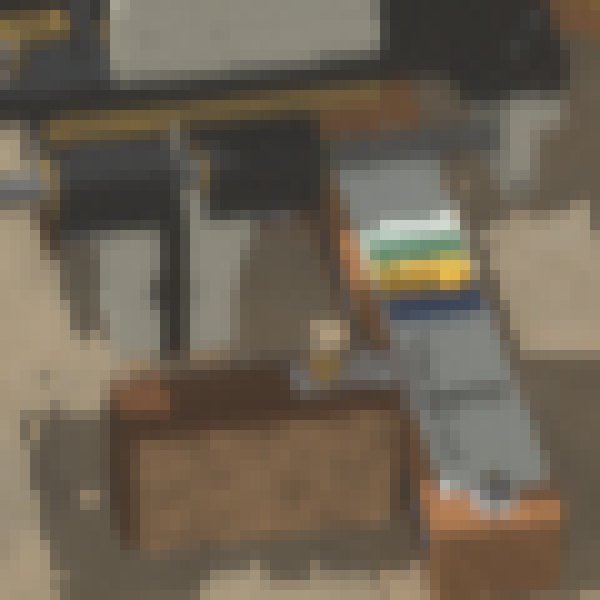

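View pics/s2e.png

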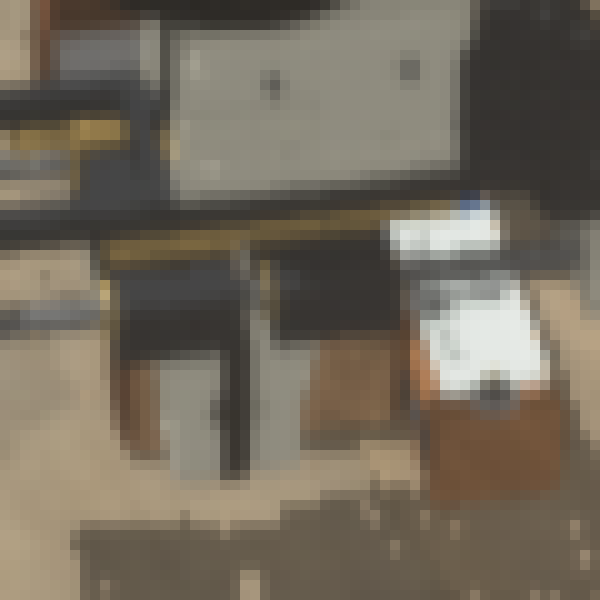

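The pictures show that the fingers passed just above the jaw: the tips sit about 3 cm higher than the reported TCP suggests, near z = 0.048. The jaw hasn't moved. I'll back out over it and come down lower.

Emit:
{"method": "apply_moves", "body": {
  "deltas": "0 0 -1 0; 0 0 -1.5 0; 0 -1 -0.5 0; 0 -1.5 0 0; 0 -1.5 0 0; 0 -1.5 0 0; 0 -1.5 0 0; 0 -1.2 0 0; 0 0 0 0; 0 0 0 0"
}}

```text
t: 7.78
eef_pos: [0.4791, -0.25, 0.0495]
ee_rot: [3.141, -0.0, -3.103]
force: [0.2, -0.2, 0.3]
width: 0.0006
```

Emit:
{"method": "apply_moves", "body": {
  "deltas": "0 0 1 0; 0 0 1 0; 0 0 1 0; 0 0 0.8 0; 0 0 0.5 0; 0 0 0.4 0; 0 0 0.3 0; 0 0 0 0; 0 0 0 0"
}}

```text
t: 8.9
eef_pos: [0.4795, -0.2502, -0.0002]
ee_rot: [-3.141, 0.0, -3.103]
force: [-0.1, -0.3, 0.1]
width: 0.0005
```

```bash
python3 -c "
from h import *
s=readout.get_state();print(s['force'],s['eef_pos'],s['ee_rot'])
r=grab('scene','s4.png')
a=r['image'][:,:,::-1];cv2.imwrite('pics/s4e.png',cv2.resize(a[245:320,280:355],None,fx=8,fy=8,interpolation=cv2.INTER_CUBIC))
grab('wrist','w4.png')
"
```

```text
[-0.12172483 -0.29813933  0.11504977] [ 4.79461499e-01 -2.50168127e-01 -2.30236781e-04] [-3.14147652e+00  3.92541421e-04 -3.10252422e+00]
```

View pics/s4e.png

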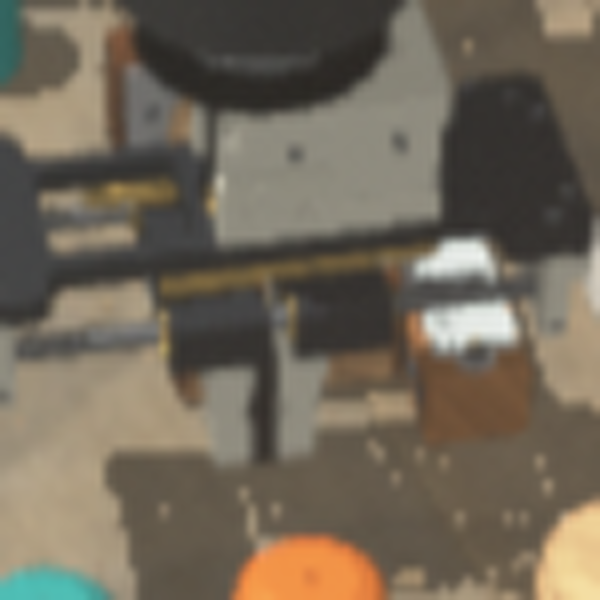

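View pics/w4.png

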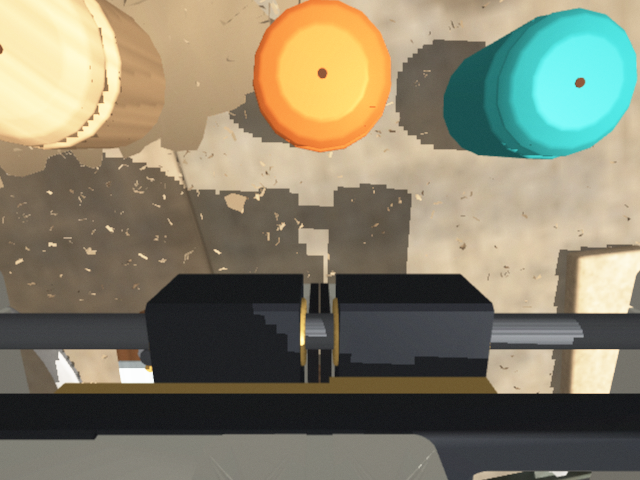

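Emit:
{"method": "apply_moves", "body": {
  "deltas": "0 0.6 0 0; 0 0.6 0 0; 0 0.6 0 0; 0 0.6 0 0; 0 0.4 0 0; 0 0.4 0 0; 0 0.4 0 0; 0 0.4 0 0; 0 0.4 0 0; 0 0.4 0 0"
}}

```text
t: 10.25
eef_pos: [0.4773, -0.202, -0.0004]
ee_rot: [-3.142, -0.0, -3.103]
force: [-0.2, -2.3, 0.1]
width: 0.0006
```

```bash
python3 -c "
from h import *
s=readout.get_state();print(s['force'],s['eef_pos'],s['ee_rot'])
r=grab('scene','s5.png')
a=r['image'][:,:,::-1];cv2.imwrite('pics/s5e.png',cv2.resize(a[235:310,280:355],None,fx=8,fy=8,interpolation=cv2.INTER_CUBIC))
"
```

```text
[-0.24537241 -2.29309953  0.0897679 ] [ 4.77295251e-01 -2.01965815e-01 -4.44187878e-04] [-3.14155683e+00 -1.38293794e-04 -3.10268534e+00]
```

View pics/s5e.png

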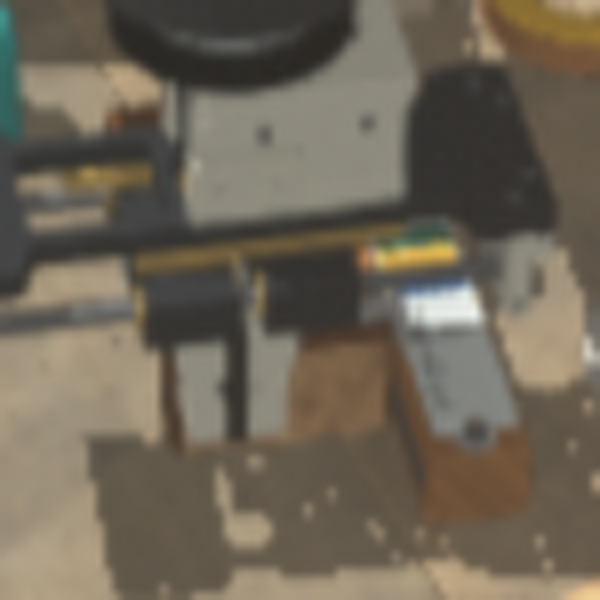

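Emit:
{"method": "apply_moves", "body": {
  "deltas": "0 0.4 0 0; 0 0.4 0 0; 0 0.4 0 0; 0 0.4 0 0; 0 0.4 0 0; 0 0.4 0 0; 0 0.4 0 0; 0 0.4 0 0; 0 0.4 0 0"
}}

```text
t: 11.42
eef_pos: [0.4757, -0.166, -0.0005]
ee_rot: [-3.142, -0.001, -3.103]
force: [-1.9, -2.7, 0.5]
width: 0.0009
```

Emit:
{"method": "apply_moves", "body": {
  "deltas": "0 0.3 0 0; 0 0.3 0 0; 0 0.3 0 0"
}}

```text
t: 11.8
eef_pos: [0.4754, -0.157, -0.0005]
ee_rot: [3.142, -0.0, -3.103]
force: [-2.9, -3.2, 1.3]
width: 0.0007
```

```bash
python3 -c "
from h import *
s=readout.get_state();print(s['force'],s['eef_pos'],s['ee_rot'])
r=grab('scene','s6.png')
a=r['image'][:,:,::-1];cv2.imwrite('pics/s6e.png',cv2.resize(a[225:300,280:355],None,fx=8,fy=8,interpolation=cv2.INTER_CUBIC))
grab('wrist','w6.png')
"
```

```text
[-2.90755671 -3.16533799  1.31726733] [ 0.47540556 -0.15700879 -0.00052744] [ 3.14155546e+00 -3.82781948e-04 -3.10275829e+00]
```

View pics/s6e.png

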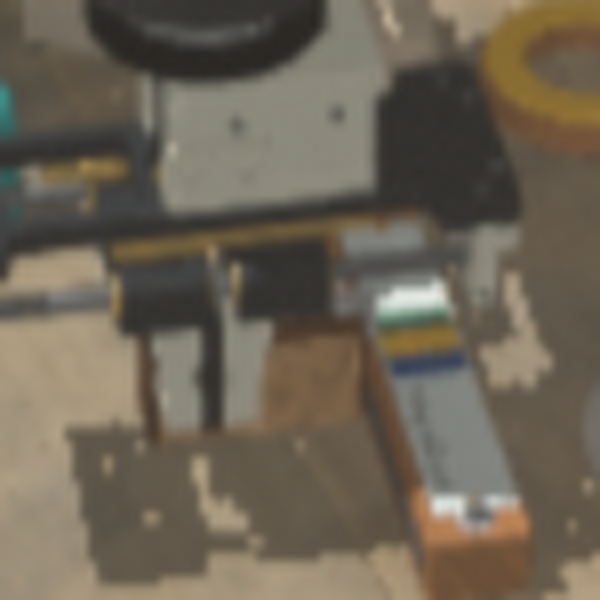

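View pics/w6.png

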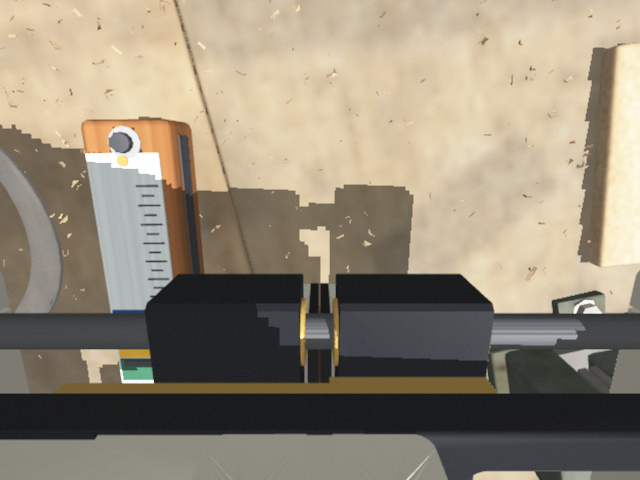

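Emit:
{"method": "apply_moves", "body": {
  "deltas": "0 0.2 0 0; 0 0.2 0 0"
}}

```text
t: 12.15
eef_pos: [0.4759, -0.1531, -0.0004]
ee_rot: [-3.142, 0.001, -3.103]
force: [-0.6, -2.4, -0.5]
width: 0.0004
```

Emit:
{"method": "apply_moves", "body": {
  "deltas": "0 0.15 0 0; 0 0.15 0 0"
}}

```text
t: 12.4
eef_pos: [0.4757, -0.1516, -0.0003]
ee_rot: [-3.14, 0.0, -3.102]
force: [3.1, -22.8, -5.8]
width: 0.0003
```

```bash
python3 -c "
from h import *
s=readout.get_state();print(s['force'],s['eef_pos'],s['ee_rot'])
r=grab('scene','s7.png')
a=r['image'][:,:,::-1];cv2.imwrite('pics/s7e.png',cv2.resize(a[225:300,280:355],None,fx=8,fy=8,interpolation=cv2.INTER_CUBIC))
"
```

```text
[  3.06015637 -22.81925485  -5.78666306] [ 4.75746941e-01 -1.51564863e-01 -3.13327496e-04] [-3.13963865e+00  1.30115352e-04 -3.10154257e+00]
```

View pics/s7e.png

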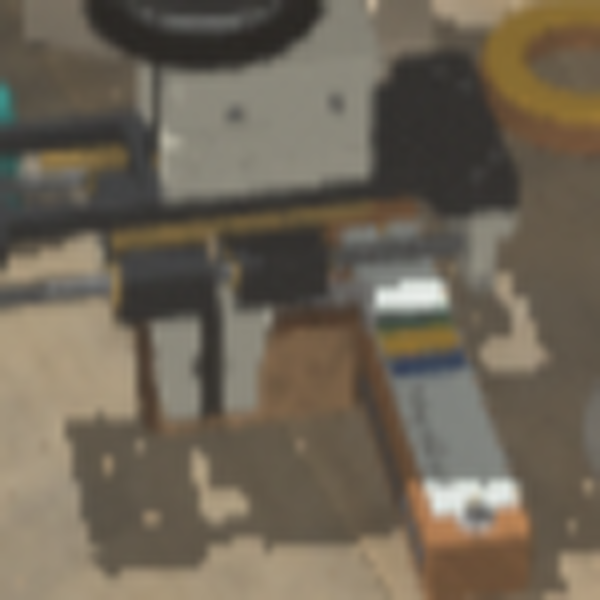

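Emit:
{"method": "apply_moves", "body": {
  "deltas": "0 -0.4 0 0; 0 -1 0 0; 0 -1 0 0; 0 -0.6 -1 0; 0 0 -2 0; 0 0 -2.5 0; 1 0 -3 0; 1.5 0 -3 0; 2 0 -2 0; 2 0 0 0"
}}

```text
t: 13.7
eef_pos: [0.412, -0.183, 0.1366]
ee_rot: [-3.141, 0.004, -3.103]
force: [-0.0, 0.2, 0.6]
width: 0.0005
```

```bash
python3 -c "
from h import *
s=readout.get_state();print(s['force'],s['eef_pos'],s['ee_rot'],s['t'])
r=grab('scene','s8.png')
a=r['image'][:,:,::-1];cv2.imwrite('pics/s8e.png',cv2.resize(a[225:300,280:355],None,fx=8,fy=8,interpolation=cv2.INTER_CUBIC))
t=grab('top','t8.png');cv2.imwrite('pics/t8c.png',cv2.resize(t['image'][200:300,300:420,::-1],None,fx=6,fy=6,interpolation=cv2.INTER_CUBIC))
"
```

```text
[-0.01311055  0.15324484  0.57133823] [ 0.41202132 -0.18298472  0.13655004] [-3.14130103  0.00394922 -3.10262055] 13.7
```

View pics/s8e.png

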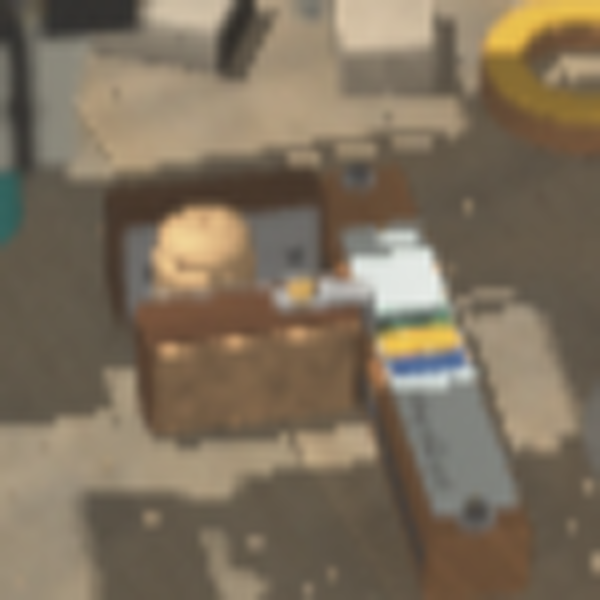

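View pics/t8c.png

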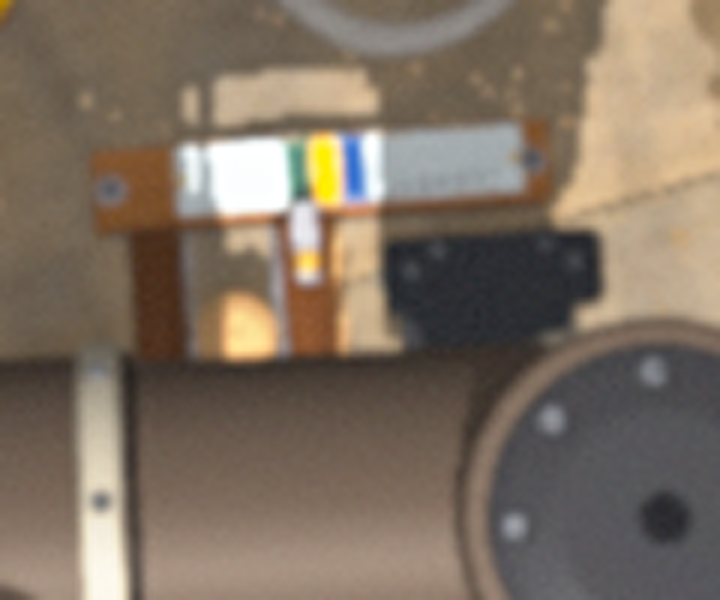

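Emit:
{"method": "apply_moves", "body": {
  "deltas": "0 3 0 0; 0 4.5 0 0; 0 4.5 0 0; 0 4.5 0 0; 0 4.5 0 0; 0 4.5 0 0; -0.5 4 0 0; -1 3 0 0; 0 1 0 0; 0 0 0 0"
}}

```text
t: 15.05
eef_pos: [0.4131, 0.1525, 0.1339]
ee_rot: [-3.141, -0.001, -3.102]
force: [0.4, -0.1, 0.7]
width: 0.0002
```

```bash
python3 -c "
from h import *
s=readout.get_state();print(s['force'],s['eef_pos'],s['ee_rot'],s['t'])
r=grab('scene','s9.png')
a=r['image'][:,:,::-1];cv2.imwrite('pics/s9e.png',cv2.resize(a[225:300,280:355],None,fx=8,fy=8,interpolation=cv2.INTER_CUBIC))
t=grab('top','t9.png');cv2.imwrite('pics/t9c.png',cv2.resize(t['image'][210:270,310:400,::-1],None,fx=8,fy=8,interpolation=cv2.INTER_CUBIC))
"
```

```text
[ 0.43450447 -0.10508344  0.71528018] [0.41306229 0.15252963 0.13385887] [-3.14055595e+00 -1.31678891e-03 -3.10185768e+00] 15.05
```

View pics/t9.png

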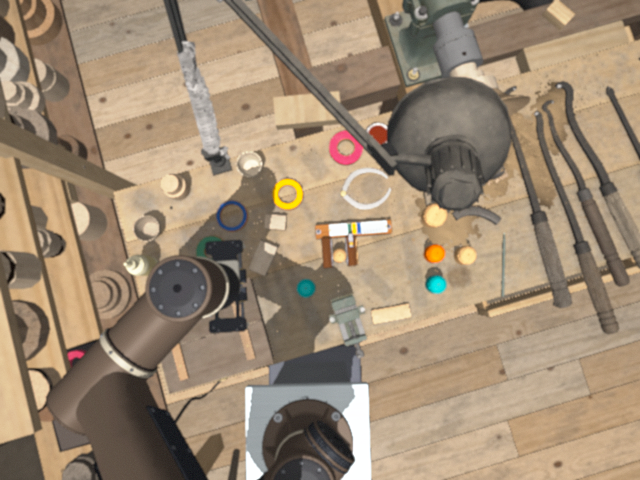

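View pics/t9c.png

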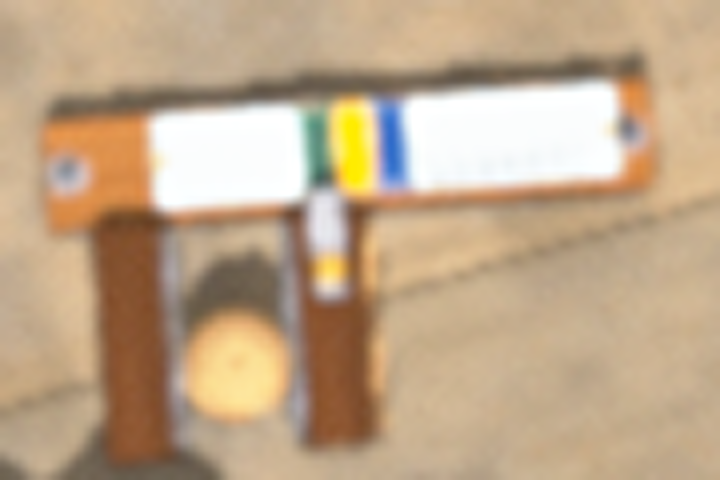

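View pics/s9e.png

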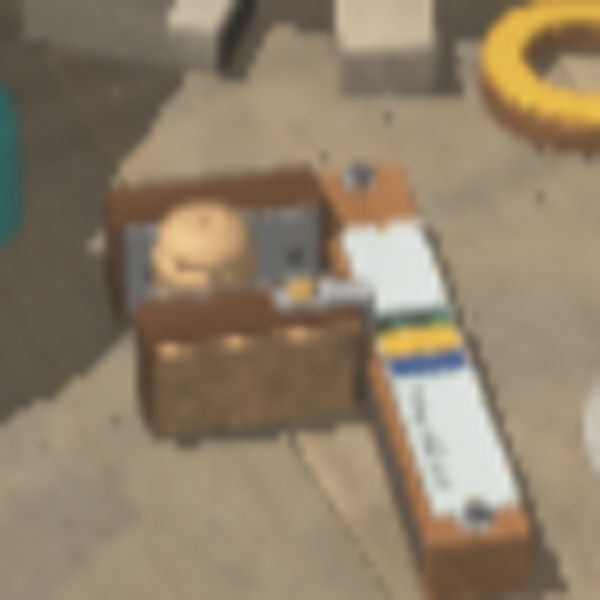

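Run:
```python
import cv2,numpy as np
a=cv2.imread('pics/top0.png');b=cv2.imread('pics/t9.png')
print(np.mean(np.abs(a[130:170,240:330].astype(int)-b[130:170,240:330])))
for v in range(222,236): print(v,' '.join('%3d,%3d,%3d'%tuple(b[v,u,::-1]) for u in range(346,362)))
cv2.imwrite('pics/cmp.png',np.vstack([cv2.resize(x[215:270,325:395],None,fx=9,fy=9,interpolation=cv2.INTER_NEAREST)[:290] if 0 else cv2.resize(x[215:247,325:395],None,fx=9,fy=9,interpolation=cv2.INTER_NEAREST) for x in(a,b)]))
```

```text
3.0716666666666668
222 147,137,124 151,138,121 154,141,122 150,139,120 145,136,112 162,147,110 198,164,105 214,168, 89 219,174, 97 211,183,138 172,164,163 136,140,164 126,130,159 146,144,168 183,179,189 226,223,222
223 214,218,210 192,196,178 174,178,154 168,173,148 163,171,138 215,191,134 254,221,116 255,229, 90 255,232,105 255,234,160 223,211,201 146,165,210 104,139,203 127,154,210 199,215,236 251,255,255
224 245,252,253 203,229,218 151,185,161 130,164,139 149,175,138 230,207,128 255,235, 96 255,237, 41 255,237, 55 255,237,131 240,216,182 142,159,203  72,126,208 101,143,216 198,219,240 254,255,255
225 251,255,255 206,234,230 124,177,155  93,148,127 130,164,129 229,208,119 255,235, 76 255,237,  0 255,236,  0 255,235, 97 248,220,165 152,156,197  58,114,201  90,135,213 189,212,236 251,254,254
226 252,255,255 215,238,234 131,181,162  93,143,126 125,157,123 228,205,117 255,236, 86 255,238,  0 255,235,  0 255,237,103 254,228,164 164,163,197  63,114,202  79,127,207 171,197,232 244,251,252
227 253,255,255 225,241,239 142,186,170  96,145,129 126,157,126 226,207,126 255,235, 99 255,237, 18 2
[... 962 characters left out ...]
, 83 255,227, 33 255,235,  0 255,236, 66 255,228,148 200,186,204 131,157,220 118,152,217 147,173,224 212,227,240
233 254,255,255 240,246,246 177,188,184 145,152,151 148,156,157 169,163,155 224,186,135 252,212, 99 255,226, 77 255,228, 99 249,217,150 215,191,194 179,174,205 175,170,201 182,173,198 214,201,208
234 242,246,246 221,223,217 189,187,183 201,199,201 209,209,215 206,203,207 204,186,172 217,174,127 226,172, 98 231,176, 99 227,172,116 216,162,138 205,153,139 207,154,140 202,150,131 206,154,128
235 177,163,153 163,149,141 176,168,167 218,215,220 228,227,233 218,215,222 186,176,178 153,127,115 152,111, 75 165,115, 73 172,120, 79 183,127, 87 196,134, 93 196,137, 95 189,135, 93 188,136, 97
```

View pics/cmp.png

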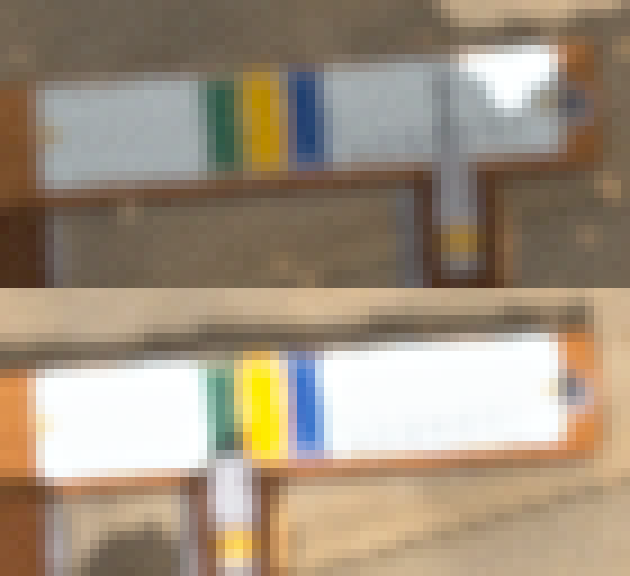

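View pics/s9.png

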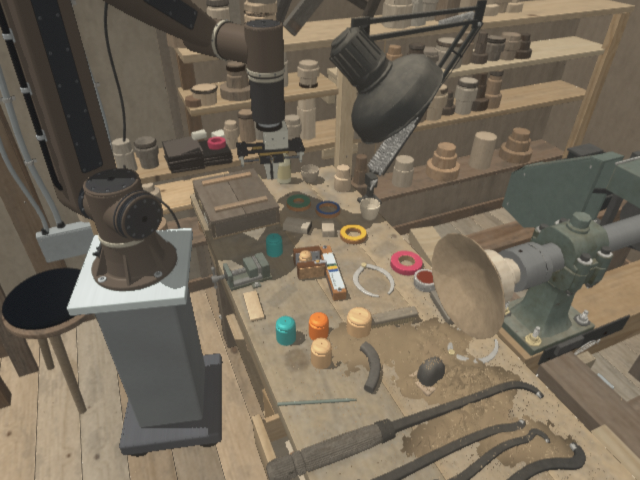

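```bash
python3 -c "
from h import *
t=viewer.grab_frame('top');s=viewer.grab_frame('scene')
print(readout.get_state()['q'])
print('green proj scene',proj(s,(.507,.2404,.018)))
print('bottle tip',tri(t,(128,264),s,(293,160)))
for z in (.3,.5,.7): print(z,'elbow left edge',at(t,55,400,z),'shelf front edge',at(t,110,300,z),at(t,60,400,z))
for z in (0,):print('bench edge',at(t,120,190,z),at(t,110,300,z))
"
```

```text
[ 8.02537772e-01  1.95385551e-02 -5.72591175e-01 -9.46218482e-05
 -9.78894536e-01 -7.64371183e-01]
green proj scene (np.float64(299.54594240206563), np.float64(200.3480449508749))
bottle tip (array([0.49080941, 0.43667697, 0.06975637]), np.float64(0.033807608466275826))
0.3 elbow left edge [0.19499061 0.49028224 0.3       ] shelf front edge [0.39152649 0.38224315 0.3       ] [0.19473719 0.48023532 0.3       ]
0.5 elbow left edge [0.23845739 0.38229042 0.5       ] shelf front edge [0.39692012 0.29518078 0.5       ] [0.23825306 0.3741898  0.5       ]
0.7 elbow left edge [0.28192417 0.2742986  0.7       ] shelf front edge [0.40231376 0.20811842 0.7       ] [0.28176893 0.26814429 0.7       ]
bench edge [0.67620872 0.48955899 0.        ] [0.38343605 0.51283669 0.        ]
```

```bash
python3 -c "
from h import *
t=viewer.grab_frame('top');s=viewer.grab_frame('scene')
print('magenta',tri(t,(80,364),s,(216,143)))
print('bottle top',tri(t,(134,264),s,(284,163)),tri(t,(126,263),s,(284,158)))
print('wrist left end',tri(t,(70,395),s,(228,42)),'wrist cyl top',tri(t,(180,288),s,(265,25)))
a=cv2.imread('pics/t9.png');cv2.imwrite('pics/t9l.png',cv2.resize(a[180:480,0:260],None,fx=2,fy=2))
a=cv2.imread('pics/s9.png');cv2.imwrite('pics/s9l.png',cv2.resize(a[0:230,130:400],None,fx=2.5,fy=2.5))
"
```

```text
magenta (array([0.23394232, 0.53651086, 0.10693251]), np.float64(0.0036567050863555426))
bottle top (array([0.47359429, 0.42497788, 0.06530128]), np.float64(0.0003818526843943654)) (array([0.47578668, 0.44024559, 0.07756054]), np.float64(0.0009753646688993906))
wrist left end (array([0.28468899, 0.34292666, 0.52008   ]), np.float64(0.06807892691375626)) wrist cyl top (array([0.41576905, 0.15046074, 0.59890824]), np.float64(0.0029793514205510986))
```

View pics/t9l.png

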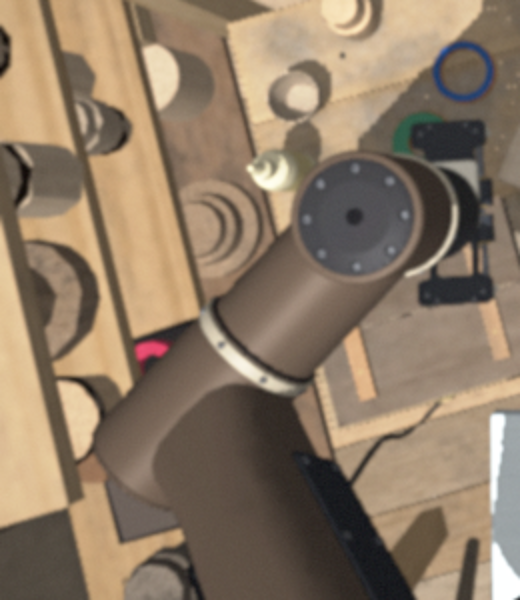

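View pics/s9l.png

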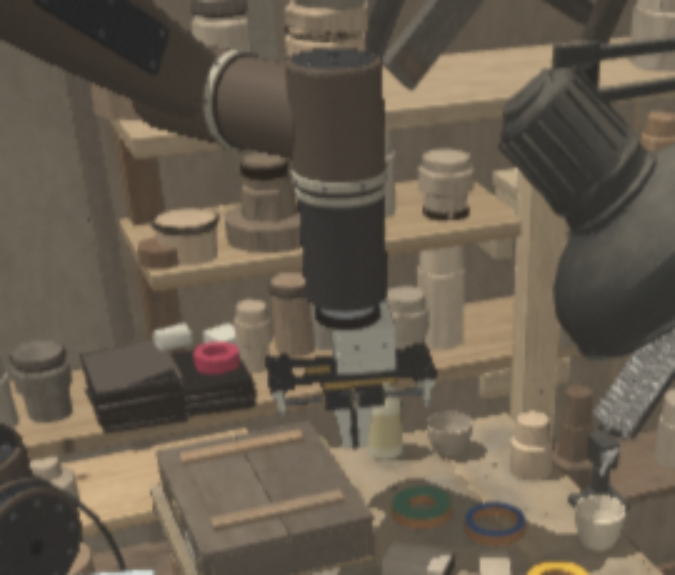

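```bash
python3 -c "
from h import *
t=viewer.grab_frame('top');s=viewer.grab_frame('scene')
for a in ((42,427),(40,430),(37,435),(88,320)):
  for b in ((177,59),(182,113)): print(a,b,tri(t,a,s,b))
"
```

```text
(42, 427) (177, 59) (array([0.16731855, 0.43676532, 0.44047676]), np.float64(0.02565770986325892))
(42, 427) (182, 113) (array([0.1234398 , 0.55983848, 0.22044412]), np.float64(0.0034457069796626954))
(40, 430) (177, 59) (array([0.16457769, 0.44035006, 0.43987071]), np.float64(0.021035018085927594))
(40, 430) (182, 113) (array([0.11999712, 0.56429603, 0.21935524]), np.float64(0.009272625572381742))
(37, 435) (177, 59) (array([0.16011066, 0.44551537, 0.43916087]), np.float64(0.013294413192364752))
(37, 435) (182, 113) (array([0.11442124, 0.5706054 , 0.21808768]), np.float64(0.0190180797136744))
(88, 320) (177, 59) (array([0.26688217, 0.32990568, 0.47673917]), np.float64(0.1952404212742817))
(88, 320) (182, 113) (array([0.24846041, 0.42172463, 0.2806929 ]), np.float64(0.20700603037215856))
```

Emit:
{"method": "apply_moves", "body": {
  "deltas": "-1 0.8 0 0; -1.5 1.2 0 0; -1.5 1.2 -0 0; -1.5 1.2 1 0; -1.5 1.2 1.5 0; -1.5 1.2 1.5 0; -1 0.8 1.5 0; 0 0 1.4 0; 0 0 1 0; 0 0 0 0"
}}

```text
t: 16.7
eef_pos: [0.5047, 0.2316, 0.0549]
ee_rot: [-3.141, -0.001, -3.103]
force: [-0.9, -0.7, -0.3]
width: 0.0004
```

```bash
python3 -c "
from h import *
s=readout.get_state();print(s['force'],s['eef_pos'],s['ee_rot'],s['t'])
r=grab('scene','s10.png')
a=r['image'][:,:,::-1];cv2.imwrite('pics/s10e.png',cv2.resize(a[120:310,220:400],None,fx=3.1,fy=3.1,interpolation=cv2.INTER_CUBIC))
t=grab('top','t10.png')
grab('wrist','w10.png')
for n in('wrist','scene'):
  for d in viewer.silhouettes(n,'ring_green')[:2]: print(n,d['conf'],d['extent'])
"
```

```text
[-0.90415692 -0.7372155  -0.33257024] [0.50470883 0.23155778 0.05486667] [-3.14061545e+00 -1.25603884e-03 -3.10278435e+00] 16.7
wrist 0.76 [259.1, 202.5, 130.4, 97.3]
scene 0.67 [286.6, 193.6, 25.0, 17.8]
scene 0.24 [296.3, 243.9, 50.9, 59.3]
```

View pics/s10e.png

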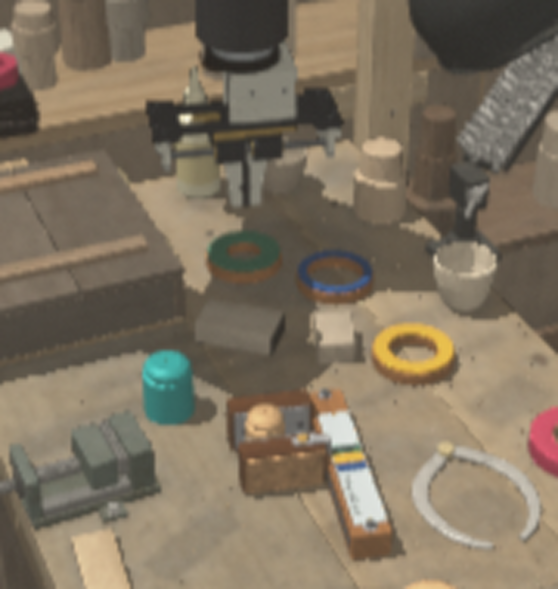

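View pics/w10.png

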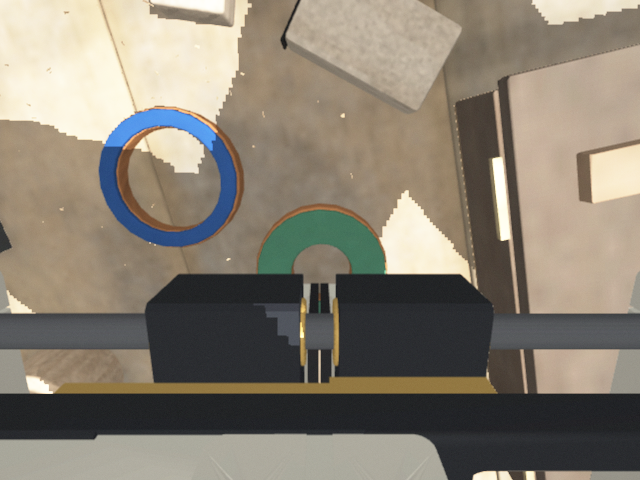

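View pics/t10.png

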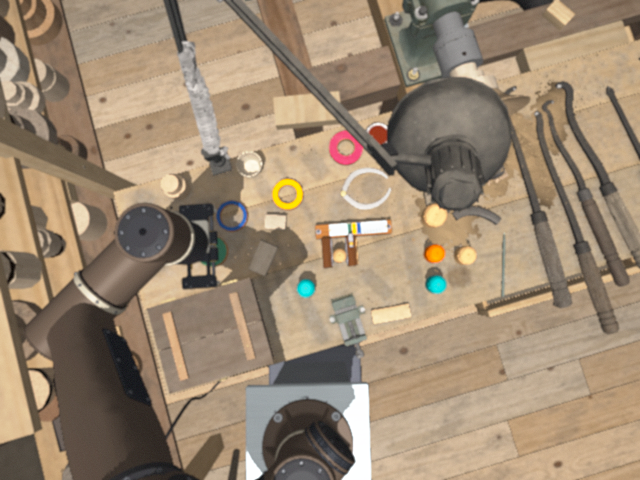

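```bash
python3 -c "
from h import *
w=viewer.grab_frame('wrist');print(at(w,322,274,.018),at(w,258,265,.018),at(w,386,265,.018),at(w,321,209,.018),readout.get_state()['eef_pos'])"
```

```text
[0.50455418 0.24054122 0.018     ] [0.54436796 0.23621043 0.018     ] [0.4652355  0.23311714 0.018     ] [0.5068101  0.19973732 0.018     ] [0.50573241 0.23250405 0.05630706]
```

Emit:
{"method": "apply_moves", "body": {
  "deltas": "0 0.4 0 0; 0 0.4 0 0; 0 0 0 0; 0 0 0 0; 0 0 0 0; 0 0 0 0; 0 0 0 0; 0 0 0 0; 0 0 0 0; 0 0 0 0"
}}

```text
t: 18.25
eef_pos: [0.5052, 0.2403, 0.0556]
ee_rot: [3.142, -0.0, -3.103]
force: [0.3, -0.0, 0.3]
width: 0.0004
```

Emit:
{"method": "apply_moves", "body": {
  "deltas": "0 0 0 0; 0 0 0 0; 0 0 0 0; 0 0 0 0; 0 0 0 0; 0 0 0 0; 0 0 0 0; 0 0 0 0; 0 0 0 0; 0 0 0 0"
}}

```text
t: 19.5
eef_pos: [0.5052, 0.2403, 0.0556]
ee_rot: [-3.142, -0.0, -3.103]
force: [-0.5, -0.3, -0.3]
width: 0.0003
```

```bash
python3 -c "
from h import *
s=readout.get_state();print(s['force'],s['eef_pos'],s['t'])
t=grab('top','t11.png');cv2.imwrite('pics/t11c.png',cv2.resize(t['image'][210:270,310:400,::-1],None,fx=8,fy=8,interpolation=cv2.INTER_CUBIC))
"
```

```text
[-0.51525102 -0.27146077 -0.33780625] [0.5051631  0.24025902 0.05555662] 19.5
```

View pics/t11c.png

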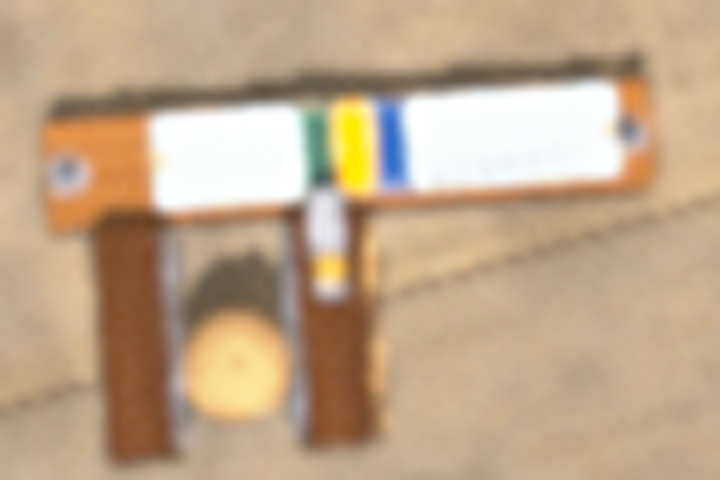

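```bash
python3 -c "
from h import *
job.job_done();s=readout.get_state();print(s['t'],s['eef_pos'],s['force'])"
```

```text
the job is handed in; nothing more can be done
the job is handed in; nothing more can be done
```

I pushed the sliding jaw until it was snug on the blank, which is the 36 mm one, so I pointed at the green ring. I handed the job in at about 19.5 s, still pointing; no verdict was reported.

- **First push missed:** with the tip height taken from the reported TCP, the fingers passed just over the jaw, close enough that they may have grazed it. No force showed and the jaw did not visibly move. In the pictures the tips sit about 3 cm above the reported TCP, which disagrees with the description. I backed out, came down lower and pushed again.
- **Snug check:** the second push ran at 2–3 N and jumped to about 23 N at the end, so I stopped there. The top camera gives a gap of about 35–39 mm and a jaw travel of about 0.068–0.070 m, with the pointer over green. At that resolution it is good to about 1 mm, against a limit of about 2 mm. The vise stands near the gripper's end. I judged it was not touched, but did not check that separately.
- **Pointing:** I held over the green ring for more than 2 s at TCP (0.505, 0.240, 0.056). The ring's middle measured about (0.505, 0.241), and the force readings stayed at noise level, about 0.5 N. If the grasp point is also about 3 cm higher than reported, it stands near 0.10 m, still under the 0.115 m limit.
- **Other things on the bench:** they looked unmoved in the pictures. I did not measure their positions again.

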